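Press the push-on dials home on an overhauled sewing machine

TASK

The sewing machine lies on its back on the bench and its two push-on dials, the large round one and the smaller, taller round one, have only been started on their shafts. Press both dials straight down until they sit fully home against the machine. The square key beside them is the sprung reverse-stitch key, which stands up by design: do not press it.

Things in the scene. Friction and masses are not known exactly. Their poses are not given: they have to be found in the camera images.
- pattern_dial_top (a point): Centre of the top of the large push-on dial: round, grey, flat top, 58 mm across, 18 mm tall. It stands 9 to 14 mm off its 3 mm thick round grey base, with the steel shaft showing in the gap. It only slides straight down its shaft, stiffly (about 5 N moves it), stays where it is left and stops dead when home: its top is then 136 mm above the bench. z is up.
- length_dial_top (a point): Centre of the top of the smaller push-on dial: round, grey, flat top, 38 mm across, 24 mm tall, on a base like the large dial's, also 9 to 14 mm off it and sliding in the same way (about 5 N). Fully home, its top is 142 mm above the bench. z is up.
- reverse_key_top (a point): Centre of the top of the sprung reverse key, to be left alone: square, grey, 34 by 34 mm, on a base like the dials'. Its top rests 132 mm above the bench; it goes down 8 mm under 2 to 6 N and springs back. The two dials and the key sit in a row, 95 mm from centre to centre, in any order.
- machine: White sewing machine, fixed, lying on its back; its arm's front panel faces up, 115 mm above the bench, with the row of dials and key (and a 30 mm tension dial, already home, at the end: not part of the job). 290 mm along x (its top at -x, its bed, 150 mm high, at +x), 400 mm along y. Origin: on the bench under its middle. A spare dial lies loose on the bench.

How it is judged:
By the outcome, as a careful person would: the job done as asked, in the order asked, and still so for the second after the job is handed in, with the robot touching nothing.
It also fails if it takes over 32 s, if anything falls off the work surface, if the arm or the gripper's body presses on something with over 40 N, if the wrist force passes 120 N, or if a joint passes its speed limit or range.

ROBOT

A 6-joint arm with a two-finger parallel gripper is mounted at the origin on the work surface. World frame = base frame: x ahead of the robot, y to its left, z up, the work surface at z = 0. Lengths are in m, angles in rad, forces in N, time in s.
With the tool pointing down it reaches from about 0.3 to 0.75 m from the base axis. Payload 8.5 kg.
Tool frame: the origin (TCP) lies midway between the tips of the shut fingers; the grasp point (between the pads) lies 19 mm behind it; z points along the fingers, y is the line along which they close (so a half turn about z gives the same grasp; the last joint's range is limited). The gripper opens to 88 mm and grips with 3 to 60 N. Pads are 18 mm wide; open, the fingers measure 123 mm over their backs; the gripper's body (75 mm by 187 mm) begins 45 mm behind the grasp point.
Start: joints at [-1.442, 0.381, 1.297, -0, 1.464, -0.215], TCP at [0.185, -0.518, 0.239] pointing down, gripper open.
Joint ranges: [-3.11, 3.11], [-0.89, 2.33], [0.22, 2.48], [-1.42, 4.56], [0.17, 2.85], [-2.88, 2.88]. Speed limits (rad/s): [2.39, 2.39, 3.14, 3.14, 3.14, 3.14].

INTERFACE

Orientations are given as a unit quaternion [x, y, z, w].
In Python, from plant import env gives the robot as it stands. The module is installed in compiled form; this text tells all that it offers.
- The arm moves only by the tool arm_command, never from a script. Its argument "series" is a list that holds one entry, the list of rows, each a list of 4 numbers: the shift along the tool's x, y, z in m, then the turn about the tool's z in rad. A call has 1 to 5 rows; each row shifts and turns the commanded pose from where the row before left it, along the tool's axes as they then stand; what a row does not reach is not made up. A row lasts 1/8 s, in which the tool goes at most 62.5 mm and 10.7 degrees, less where a joint would pass 70% of its speed; a pose out of reach is approached as far as the arm can. A call is refused whole if a number of a shift passes 0.0625 or a number of a turn 0.188, either way. A call with a gripper value outside its range is refused whole. "gripper" is the opening in per cent of the stroke, from 0 (shut) to 100 (fully open), set as the call begins (left out, the last holds). The fingers move at their own pace and stop on an object; "grip_force" is the grip in N (left out, the last holds). Time passes only in rows, so rows that do not move let the fingers close. It gives the time, the measured TCP pose, the force and the opening at its end, in the units of the state.
- env.get_state(): the state, without advancing time (a new reading comes with each control period).
- env.capture(name): name is "side" or "top"; returns a dict with "image" (420x560x3 uint8, red, green, blue), "depth" (420x560 float32, m along the optical axis (not along the pixel's ray), 0 where there is no reading), "fx", "fy", "cx", "cy" (pixels), "R" (3x3) and "t" (3): a world point X has camera coordinates R X + t. Camera axes: x right, y down, z forward; pixel columns grow to the right and rows downward; lengths in m; the calibration is good to about 2 mm. A picture is of the moment at which its call begins.
- env.job_done(): hands the job in, once; it reports no verdict.
The state is a dict: "time": time; "joint_positions": joint angles; "joint_velocities": joint speeds; "tau": joint torques, N m; "ee_pos": TCP position; "ee_rot": TCP orientation; "contact_force": force on the tool from outside, world axes, zero at the start; "moment": the same for the moment, N m; "grip_width": finger opening in m.
Only numpy, scipy, OpenCV 4.12 (cv2) and the standard library are available. Lean on these libraries where they do the work, as an engineer would, in place of code of your own. Each camera call takes 0.05 s, during which the arm holds its last target. There are 200 camera calls.

## Working session

There is one attempt and no reset: what is moved stays moved. The work goes in short steps, Python scripts to look and compute and a tool call to move; the robot and the scene stay as the last step left them, time stands still between calls to the robot, and variables do not carry over. Pictures are saved under pics/ and viewed, on a budget of 10 in all, crops included, one or two more only if the job needs it, and the job is handed in when it is done.

Besides the shell and the picture viewer there is one more tool, called after "Request:" as name([rows], argument=value, ...), one row to a line, values as JSON. arm_command: Moves the arm, as the interface text tells. Its arguments: {"type":"object","properties":{"series":{"type":"array","items":{"type":"array","items":{"type":"array","items":{"type":"number"}}}},"gripper":{"type":"number"},"grip_force":{"type":"number"}},"required":["series"]}

```bash
mkdir -p pics; cat > h.py <<'E'
import numpy as np, cv2
from plant import env
def cap(n):
    c=env.capture(n); d=c["depth"]; v,u=np.indices(d.shape)
    P=np.stack([(u-c["cx"])/c["fx"]*d,(v-c["cy"])/c["fy"]*d,d],-1)
    c["W"]=(P-c["t"])@c["R"]; c["W"][d==0]=np.nan
    return c
E
python3 - <<'E'
from h import *
for n in("top","side"):
    c=cap(n); cv2.imwrite(f"pics/{n}0.png",c["image"][:,:,::-1]); np.save(n,c["W"])
    print(n,-c["R"].T@c["t"],c["R"][2])
    W=c["W"]
    m=((W[...,2]>.126)&(W[...,2]<.165)).astype(np.uint8)
    k,l,s,ce=cv2.connectedComponentsWithStats(m)
    for i in range(1,k):
        if s[i,4]>60:
            p=W[l==i]; print(s[i],np.median(p,0).round(4),np.ptp(p,0).round(3), np.percentile(p[:,2],[5,50,95]).round(4))
s=env.get_state();print(s["time"],s["ee_pos"],s["ee_rot"],s["contact_force"],s["grip_width"])
E
```

```text
top [0.51602539 0.04305588 0.99625776] [ 0.07296341 -0.00560937 -0.99731884]
[ 157   71  248   64 9416] [0.747  0.0226 0.1493] [0.1  0.4  0.03] [0.1389 0.1493 0.1521]
[ 182  206   39   38 1132] [0.5509 0.1486 0.1478] [0.059 0.06  0.023] [0.1431 0.1478 0.1506]
[250 220  22  23 440] [0.542  0.0543 0.1319] [0.035 0.034 0.009] [0.129  0.1319 0.1345]
[307 225  27  26 515] [ 0.5308 -0.0384  0.1523] [0.039 0.041 0.027] [0.1472 0.1523 0.1552]
[360 234  18  19 263] [ 0.523  -0.1184  0.13  ] [0.029 0.028 0.008] [0.1271 0.13   0.1322]
[229 382  92  38 950] [0.2948 0.0316 0.1515] [0.051 0.142 0.039] [0.1296 0.1515 0.1639]
side [0.23359977 0.7063353  0.53365691] [ 0.40774667 -0.78731967 -0.46246123]
[   0    7  442   60 3630] [ 2.0055 -1.6383  0.1455] [1.247 1.727 0.039] [0.1279 0.1455 0.1632]
[437  37  70  17 717] [ 0.5305 -1.5707  0.1459] [0.276 0.043 0.039] [0.1278 0.1459 0.1636]
[372 107  12  15  88] [ 0.5918 -0.498   0.1507] [0.027 0.019 0.038] [0.1282 0.1507 0.1636]
[ 107  143  170   98 5145] [0.7381 0.0847 0.1508] [0.101 0.399 0.029] [0.1289 0.1508 0.1539]
[341 178  16  10 134] [ 0.519  -0.1115  0.1328] [0.028 0.029 0.009] [0.1267 0.1328 0.1345]
[316 181  24  21 426] [ 0.5249 -0.0257  0.1502] [0.041 0.039 0.027] [0.1346 0.1502 0.1567]
[286 212  27  18 324] [0.5365 0.0631 0.1343] [0.037 0.035 0.011] [0.1269 0.1343 0.1361]
[ 245  226   41   30 1017] [0.5443 0.1619 0.1499] [0.061 0.06  0.02 ] [0.1356 0.1499 0.1517]
[156 230  13   8  73] [0.7153 0.1853 0.1271] [0.02  0.021 0.003] [0.1261 0.1271 0.1281]
[ 453  233  107   68 3125] [0.2252 0.0954 0.1471] [0.143 0.095 0.039] [0.1285 0.1471 0.1634]
0.1 [ 0.18535142 -0.51757106  0.23821067] [ 9.85261612e-01  1.71053056e-01  2.47477357e-05 -6.37837801e-04] [-0.41289533 -0.35264168 -1.3186802 ] 0.0883384245873815
```

View pics/top0.png

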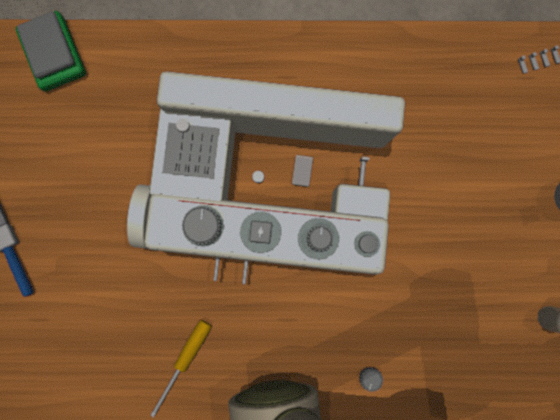

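View pics/side0.png

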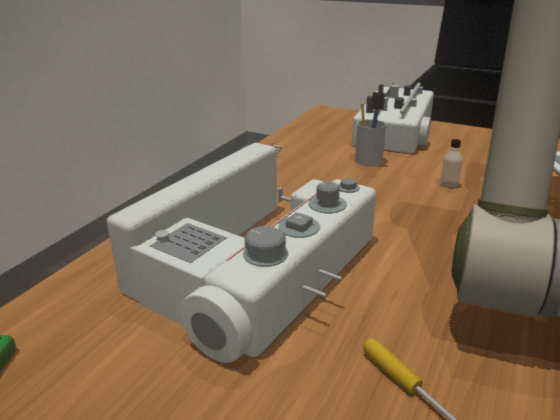

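```bash
python3 - <<'E'
from h import *
W=np.load("top.npy")
for n,(r,c) in dict(large=((206,244),(182,221)),len=((225,251),(307,334)),key=((220,243),(250,272))).items():
    p=W[r[0]:r[1],c[0]:c[1]].reshape(-1,3); z=np.nanmax(p[:,2]); zm=np.nanmedian(p[p[:,2]>.128][:,2]); q=p[abs(p[:,2]-zm)<.005]
    (x,y),rad=cv2.minEnclosingCircle(q[:,:2].astype(np.float32)); print(n,x,y,rad,zm)
s=env.get_state(); R=__import__("scipy.spatial.transform",fromlist=["x"]).Rotation.from_quat(s["ee_rot"]).as_matrix(); print(R.round(3))
for P in([.551,.149,.2],[.531,-.038,.2]): print(R.T@(np.array(P)-s["ee_pos"]))
E
```

```text
large 0.5521566867828369 0.14942029118537903 0.030544249340891838 0.14783219361203354
len 0.5314258337020874 -0.039237864315509796 0.020559392869472504 0.15230342046353834
key 0.5415694713592529 0.05508418008685112 0.02202361263334751 0.1318843815429128
[[ 0.941  0.337 -0.   ]
 [ 0.337 -0.941  0.001]
 [ 0.    -0.001 -1.   ]]
[ 0.56891834 -0.50426922  0.03899212]
[ 0.48705774 -0.33495358  0.03875889]
```

The top view shows the large dial at pixel (202,225), the square key at (261,232), the length dial at (320,238) and the tension dial at (368,243). The side view confirms that order, with both dials standing off their bases. Both spacings come out near 95 mm and the radii match. I'm approaching the length dial first with the fingers shut.

Request:
arm_command([
  [[0.049,-0.034,0,0],[0.049,-0.034,0,0],[0.049,-0.034,0,0],[0.049,-0.034,0,0],[0.049,-0.034,0,0]],
], gripper=0)

```text
time: 0.72
ee_pos: [0.3595, -0.2734, 0.2386]
ee_rot: [0.985, 0.171, -0.0, -0.0]
contact_force: [0.9, -0.5, -0.1]
grip_width: 0.0401
```

Request:
arm_command([
  [[0.049,-0.034,0,0],[0.049,-0.034,0,0],[0.049,-0.034,0,0],[0.049,-0.034,0,0],[0.046,-0.029,0,0]],
])

```text
time: 1.35
ee_pos: [0.5317, -0.0362, 0.2385]
ee_rot: [0.985, 0.171, -0.0, -0.0]
contact_force: [0.3, -0.8, -0.2]
grip_width: 0.0005
```

Request:
arm_command([
  [[0,0,0.03,0],[0,0,0.03,0],[0,0,0,0]],
])

```text
time: 1.72
ee_pos: [0.53, -0.0379, 0.177]
ee_rot: [0.985, 0.171, -0.002, -0.001]
contact_force: [0.3, 0.2, -0.7]
grip_width: 0.0005
```

Request:
arm_command([
  [[0,0,0.015,0],[0,0,0.004,0],[0,0,0.004,0],[0,0,0.003,0],[0,0,0,0]],
])

```text
time: 2.35
ee_pos: [0.5311, -0.0383, 0.153]
ee_rot: [0.985, 0.171, 0.0, 0.0]
contact_force: [0.4, -1.0, 0.1]
grip_width: 0.0001
```

Request:
arm_command([
  [[0,0,0.002,0],[0,0,0.002,0],[0,0,0.002,0],[0,0,0,0]],
])

```text
time: 2.85
ee_pos: [0.5311, -0.0383, 0.1466]
ee_rot: [0.985, 0.171, 0.0, 0.0]
contact_force: [-0.0, -0.2, 2.0]
grip_width: 0.0008
```

Request:
arm_command([
  [[0,0,0.001,0],[0,0,0.001,0],[0,0,0.001,0],[0,0,0,0]],
])

```text
time: 3.35
ee_pos: [0.5311, -0.0383, 0.1437]
ee_rot: [0.985, 0.171, 0.0, 0.0]
contact_force: [0.8, -0.5, 3.5]
grip_width: 0.0005
```

Request:
arm_command([
  [[0,0,0.0005,0],[0,0,0.0005,0],[0,0,0,0]],
])

```text
time: 3.72
ee_pos: [0.5311, -0.0383, 0.1427]
ee_rot: [0.985, 0.171, 0.0, 0.0]
contact_force: [1.0, -0.2, 3.9]
grip_width: 0.0004
```

Request:
arm_command([
  [[0,0,0.0005,0],[0,0,0.0005,0],[0,0,0,0]],
])

```text
time: 4.1
ee_pos: [0.5311, -0.0383, 0.1423]
ee_rot: [0.985, 0.171, 0.0, 0.0]
contact_force: [-1.3, -0.2, 9.4]
grip_width: 0.0003
```

Request:
arm_command([
  [[0,0,0.0003,0],[0,0,0,0]],
])

```text
time: 4.35
ee_pos: [0.5311, -0.0383, 0.1424]
ee_rot: [0.985, 0.171, 0.001, 0.0]
contact_force: [-1.2, -0.5, 12.1]
grip_width: 0.0002
```

Request:
arm_command([
  [[0,0,0.0007,0],[0,0,0,0]],
])

```text
time: 4.6
ee_pos: [0.5312, -0.0383, 0.1423]
ee_rot: [0.985, 0.171, 0.001, 0.0]
contact_force: [-3.9, 0.2, 17.3]
grip_width: 0.0004
```

Force rises and the height stays at 142.3 mm, so the length dial is home. I'll lift and cross to the large dial.

Request:
arm_command([
  [[0,0,-0.01,0],[0,0,-0.03,0],[0,0,-0.01,0],[0,0,0,0]],
])

```text
time: 5.1
ee_pos: [0.5308, -0.0382, 0.1906]
ee_rot: [0.985, 0.171, 0.0, -0.0]
contact_force: [0.3, -0.3, -0.5]
grip_width: 0.0004
```

Request:
arm_command([
  [[0.021,-0.0424,0,0],[0.021,-0.0424,0,0],[0.021,-0.0424,0,0],[0.02,-0.0424,0,0],[0,0,0,0]],
])

```text
time: 5.72
ee_pos: [0.5512, 0.152, 0.1891]
ee_rot: [0.985, 0.173, -0.001, -0.0]
contact_force: [0.0, -0.6, 0.1]
grip_width: 0.0003
```

Request:
arm_command([
  [[0,0,0.02,0],[0,0,0.015,0],[0,0,0,0]],
])

```text
time: 6.1
ee_pos: [0.5513, 0.1487, 0.1542]
ee_rot: [0.985, 0.171, -0.002, -0.0]
contact_force: [-0.0, 0.0, 0.7]
grip_width: 0.0003
```

Request:
arm_command([
  [[0,0,0.004,0],[0,0,0.003,0],[0,0,0.003,0],[0,0,0.002,0],[0,0,0,0]],
])

```text
time: 6.72
ee_pos: [0.5521, 0.1493, 0.1439]
ee_rot: [0.985, 0.171, 0.0, 0.0]
contact_force: [-0.5, -2.1, 3.4]
grip_width: 0.0004
```

Request:
arm_command([
  [[0,0,0.002,0],[0,0,0.001,0],[0,0,0.001,0],[0,0,0.001,0],[0,0,0,0]],
])

```text
time: 7.35
ee_pos: [0.5521, 0.1493, 0.1386]
ee_rot: [0.985, 0.171, 0.0, 0.0]
contact_force: [1.4, -2.2, 3.5]
grip_width: 0.0003
```

Request:
arm_command([
  [[0,0,0.001,0],[0,0,0.0007,0],[0,0,0.0005,0],[0,0,0.0005,0],[0,0,0,0]],
])

```text
time: 7.98
ee_pos: [0.5521, 0.1493, 0.1364]
ee_rot: [0.985, 0.171, 0.0, 0.0]
contact_force: [1.2, -3.2, 6.8]
grip_width: 0.0001
```

Request:
arm_command([
  [[0,0,0.0005,0],[0,0,0,0]],
])

```text
time: 8.22
ee_pos: [0.5521, 0.1493, 0.1364]
ee_rot: [0.985, 0.171, 0.001, 0.0]
contact_force: [-1.1, -2.4, 10.2]
grip_width: 0.0004
```

Request:
arm_command([
  [[0,0,0.001,0],[0,0,0,0]],
])

```text
time: 8.48
ee_pos: [0.5522, 0.1494, 0.1363]
ee_rot: [0.985, 0.171, 0.001, 0.0]
contact_force: [-2.7, -3.3, 17.3]
grip_width: 0.0005
```

Request:
arm_command([
  [[0,0,-0.01,0],[0,0,-0.04,0],[0,0,-0.05,0],[0,0,0,0]],
])

```text
time: 8.98
ee_pos: [0.5527, 0.15, 0.2376]
ee_rot: [0.985, 0.171, 0.003, -0.0]
contact_force: [-0.6, 0.8, 0.2]
grip_width: 0.0006
```

Request:
arm_command([
  [[-0.049,0.034,0,0],[-0.049,0.034,0,0],[-0.049,0.034,0,0],[-0.049,0.034,0,0],[-0.049,0.034,0,0]],
])

```text
time: 9.6
ee_pos: [0.3768, -0.0937, 0.2334]
ee_rot: [0.985, 0.171, -0.001, -0.001]
contact_force: [0.9, -0.8, -0.6]
grip_width: 0.0006
```

Request:
arm_command([
  [[0,0.05,0,0],[0,0.05,0,0],[0,0.05,0,0],[0,0.05,0,0],[0,0,0,0]],
])

```text
time: 10.22
ee_pos: [0.4461, -0.2834, 0.2322]
ee_rot: [0.985, 0.17, -0.001, -0.002]
contact_force: [-0.6, 0.5, -0.1]
grip_width: 0.0005
```

```bash
python3 - <<'E'
from h import *
for n in("top","side"):
    c=cap(n); cv2.imwrite(f"pics/{n}1.png",c["image"][:,:,::-1]); W=c["W"]
    for nm,p,r in(("large",(.552,.1494),.02),("len",(.5314,-.0388),.012),("key",(.5416,.055),.01)):
        q=W[np.hypot(W[...,0]-p[0],W[...,1]-p[1])<r]; print(n,nm,len(q),np.median(q[:,2]).round(4))
a=cv2.imread("pics/side1.png")[160:290,200:380]; b=cv2.imread("pics/top1.png")[180:280,120:420]
a=cv2.resize(a,None,fx=3,fy=3); b=cv2.resize(b,(a.shape[1],180)); cv2.imwrite("pics/c1.png",np.vstack([a,b]))
s=env.get_state();print(s["time"],s["ee_pos"],s["contact_force"])
E
```

```text
top large 483 0.1361
top len 179 0.1421
top key 119 0.1321
side large 308 0.1387
side len 65 0.1451
side key 55 0.135
10.325 [ 0.44553024 -0.28076619  0.23311859] [-0.83061848  0.12156176 -0.24050058]
```

View pics/c1.png

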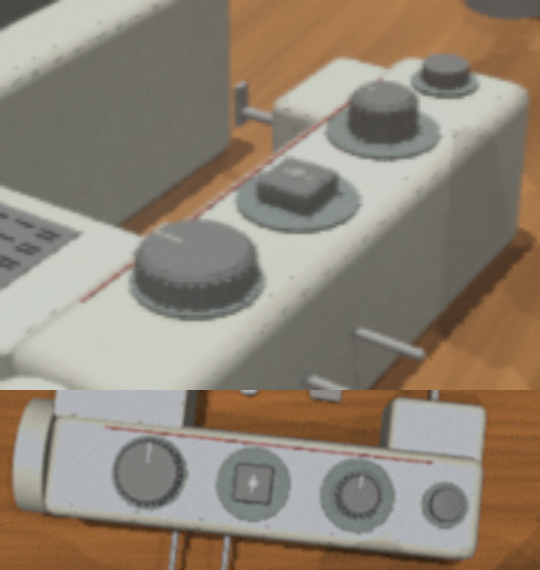

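The crop shows the large dial (195,265) and the length dial (385,115) flat on their bases with no gap, and the key (298,185) still standing. The top camera's depth agrees at 136.1, 142.1 and 132.1 mm. The side camera reads about 3 mm higher on all three, the key included, so that is a calibration offset.

```bash
python3 -c "
from plant import env
env.job_done()"
```

```text
the job is handed in; nothing more can be done
```

Both dials are pressed fully home, and I handed the job in at about 10.3 s with the arm clear of everything. I pressed the length dial first and then the large dial, each straight down with the fingers shut. The reverse key was not touched.

- **Hard stop:** each dial slid at about 4 N and then stopped dead at a fingertip height of 142.3 mm (length dial) and 136.3 mm (large dial). Pushing on to about 17 N moved neither any further.
- **Top camera:** after the arm moved away, the tops read 136.1 mm (large dial), 142.1 mm (length dial) and 132.1 mm (key), against targets of 136, 142 and 132 mm.
- **Disagreement:** the side camera read about 3 mm higher on all three tops, including the untouched key. I put this down to calibration bias, and its picture shows no gap under either dial.

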